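# Clamp the glued foot of the plate rack with a one-hand bar clamp

## Task

The slotted wooden foot of the plate rack has just been glued along its dark seam: stand it on the narrow ledge between the jaws of the bar clamp, slot up and seam parallel to the jaw faces, and let go of it. Then pump the clamp's trigger, without touching the sliding bar or its jaw, until the sprung pad holds the foot against the fixed jaw, pressed in gently by about 5 mm so that nothing is crushed. Finish while still holding the trigger squeezed, because the clamp has no lock, and leave the rack, tin, dome and scoop where they are.

Things in the scene. Friction and masses are not known exactly. Their poses are not given: they have to be found in the camera images.
- foot_center (a point): Centre, half-way up, of the loose pale wooden foot block: 44 mm along its x, 30 mm along y, 50 mm tall; 35 to 70 g. It starts upright on the shelf, left or right of the clamp (the tin is on the other side). A slot 10 mm wide, 14 mm deep runs along its y through the top; the thin dark seam lies in its x-z plane. Grasp it across the 44 mm, along x. Half a turn about z makes no difference.
- clamp_seat (a point): Top of the clamp's narrow wooden ledge, 50 mm above the shelf: the foot's underside centre lies here (foot centre 25 mm higher) when it stands against the fixed jaw. z up, y along the bar to the fixed jaw, x level, away from the trigger. Ledge 20 mm wide in x, y = -58 to +15 mm. Setting the foot down 3 to 15 mm short in y is fine: the pad pushes it home. The clamp is fixed to the shelf.
- fixed_jaw: Steel fixed jaw of the clamp, 34 mm wide, face at y = +15 mm in the clamp_seat axes, top 50 mm above the ledge. This entry's origin lies 83 mm from clamp_seat in -y, on the shelf; axes as clamp_seat. The black housing behind the sliding jaw reaches from y = -158 to -101 mm and x = -45 to +28 mm of clamp_seat, 105 mm above the shelf; the bar's tail reaches y = -241 mm.
- pad_face (a point): Middle of the pressing face of the black rubber pad (30 mm wide, 40 mm tall) on the clamp's sliding jaw, 78 mm above the shelf. In the clamp_seat axes its y is -63 mm + clamp_bar - clamp_pad travel; 54 to 78 mm from the fixed jaw at the start.
- trigger_front (a point): Centre of the front (jaw-side) face of the grey trigger, 60 mm from its pivot, 65 mm above the shelf; moves with it. At rest at x = -97, y = -104 mm of clamp_seat. The trigger is a level bar 10 mm thick, 30 mm tall (50 to 80 mm above the shelf), reaching out along -x to x = -126 mm. Squeeze it towards -y against the handle: 47 mm over both at rest, 27 mm fully squeezed. Free space below.
- handle_back (a point): Middle of the back face of the fixed black handle, 65 mm above the shelf, at x = -97, y = -151 mm of clamp_seat. A level bar behind the trigger, 12 mm thick, 30 mm tall, reaching out along -x to x = -129 mm. Fingers from above, closing along y, straddle handle and trigger; pushing the trigger alone towards -y works too.
- clamp_trigger (a joint): Trigger angle, rad: 0 released (a spring returns it), 0.34 fully squeezed (20 mm at trigger_front). Needs about 4 N at first, 10 to 20 N with the pad pressing. A full squeeze moves the bar about 12 mm (37 mm per rad, after up to 4 mm of idle ratchet travel). On release the ratchet slips back and 3 N of friction holds the bar; the full pressing force lasts only while the trigger is held.
- clamp_bar (a joint): Travel of the toothed bar and sliding jaw towards the fixed jaw, m: starts between 0 and 0.024, at most 0.072. With the foot against the fixed jaw the pad just touches it at 0.048. Do not push the bar or its jaw by hand.
- clamp_pad (a joint): Travel of the rubber pad back into the sliding jaw against its two coil springs, m: 0 untouched, 0.016 fully in; 1.5 N per mm, so 5 mm is about 8 N on the foot.
- plate_rack: Bystander: pale wooden rack, 126 x 200 mm, with two white plates of 170 mm standing in it, 181 mm tall.
- tea_tin: Bystander: round maroon tin with screw-top lid, 83 mm across, 56 mm tall; origin at its underside.
- cake_dome: Bystander: clear acrylic dome on a wooden disc of 180 mm, 169 mm tall.
- tea_scoop: Bystander: flat bamboo tea scoop, 160 mm long, 12 mm tall.
Mind the look-alikes: they are no part of the job. Several things look just like the part that bears foot_center: the one meant starts farthest to the robot's right.

How it is judged:
By the outcome, as a careful person would: the job done as asked, in the order asked, and still so for the second after the job is handed in, while the arm keeps its last pose, push and grip.
It also fails if it takes over 64 s, if anything falls off the work surface, if the arm or the gripper's body presses on something with over 40 N, if the wrist force passes 120 N, or if a joint passes its speed limit or range.

## Robot

A 6-joint arm with a two-finger parallel gripper is mounted at the origin on the work surface. World frame = base frame: x ahead of the robot, y to its left, z up, the work surface at z = 0. Lengths are in m, angles in degrees, forces in N, time in s.
With the tool pointing down it reaches from about 0.4 to 0.825 m from the base axis. Payload 7 kg.
Tool frame: the origin (TCP) lies between the finger pads; the fingertips stand 17 mm ahead of it and the grasp point (between the pads) lies 2 mm behind it; x points along the fingers, y is the direction in which the jaws open and shut, and the axes are right-handed (so a half turn about x gives the same grasp; the last joint's range is limited). The gripper opens to 88 mm and grips with 3 to 60 N. Pads are 19 mm wide; open, the fingers measure 130 mm over their backs; the gripper's body (78 mm by 193 mm) begins 47 mm behind the grasp point.
Start: joints at [-55.743, 20.546, 0.682, 0, -70.136, -16.507], TCP at [0.206, -0.643, 0.244] pointing down, gripper open.
Joint ranges: [-176.03, 176.03], [-82.01, 121.73], [-58.28, 71.71], [-173.87, 95.51], [-174.79, -0.11], [-173.66, 173.66]. Speed limits (degrees/s): [136.94, 136.94, 172.46, 180, 180, 180].

## Interface

Orientations are given as [roll, pitch, yaw] about the fixed x, y, z axes, in that order (R = Rz(yaw) Ry(pitch) Rx(roll)).
In Python, from plant import r gives the robot as it stands.
- The arm moves only by the shell command python3 -m jog 'ROWS' [FORCE]. ROWS is a JSON object of lists of equal length, an entry for each row: "fingers": the opening, from 0 (shut) to 1 (fully open); "dp": the shift along the tool's x, y, z in mm, a list of three; "twist": the turn about the tool's x in degrees. In form: {"fingers": [fingers, ...], "dp": [[dx, dy, dz], ...], "twist": [twist, ...]}. A call has exactly 5 rows; each row is the pose to reach, as a shift and turn from the pose measured when the call began, along the tool's axes at that moment; what a row does not reach only later rows make up. A row lasts 1/10 s, in which the tool goes at most 50 mm and 8.59 degrees, less where a joint would pass 70% of its speed; a pose out of reach is approached as far as the arm can. A call with a gripper value outside its range is refused whole. The fingers move at their own pace and stop on an object; FORCE is the grip in N (left out, the last holds). Time passes only in rows, so rows that repeat a pose let the fingers close, or fill a call up. It gives the time, the measured TCP pose, the force and the opening at its end, in the units of the state.
- r.get_state(): the state, without advancing time (a new reading comes with each control period).
- r.capture(name): name is "side" or "top"; returns a dict with "frame" (400x640x3 uint8, red, green, blue), "intrinsics" (3x3 intrinsics, pixels), "D" ([k1, k2, p1, p2, k3] as OpenCV has them; the pictures are not rectified), "pose" (4x4, takes a point from camera to world coordinates). Camera axes: x right, y down, z forward; pixel columns grow to the right and rows downward; lengths in m; the calibration is good to about 2 mm. A picture is of the moment at which its call begins. There is no depth.
- r.close_job(): hands the job in, once; it reports no verdict.
The state is a dict: "time_s": time; "joints": joint angles; "qd": joint speeds; "joint_torque": joint torques, N m; "tcp_pos": TCP position; "eef_rot": TCP orientation; "contact_force": force on the tool from outside, world axes, zero at the start; "moment": the same for the moment, N m; "gripper_width": finger opening in m.
Only numpy, scipy, OpenCV 4.12 (cv2) and the standard library are available. Lean on these libraries where they do the work, as an engineer would, in place of code of your own. Each camera call takes 0.05 s, during which the arm holds its last target. There are 200 camera calls.

## Working session

There is one attempt and no reset: what is moved stays moved. The work goes in short steps, Python scripts to look and compute and a shell command to move; the robot and the scene stay as the last step left them, time stands still between calls to the robot, and variables do not carry over. Pictures are saved under pics/ and viewed, on a budget of 10 in all, crops included, one or two more only if the job needs it, and the job is handed in when it is done.

```bash
mkdir -p pics; ls; cat > h.py <<'E'
import numpy as np, cv2
from plant import r
from scipy.spatial.transform import Rotation as R
def snap(cam,fn,crop=None,scale=1):
    c=r.capture(cam); f=c["frame"]
    if crop: x0,y0,x1,y1=crop; f=f[y0:y1,x0:x1]
    f=cv2.resize(f,None,fx=scale,fy=scale,interpolation=cv2.INTER_CUBIC)
    cv2.imwrite("pics/"+fn,f[:,:,::-1]); np.savez("cam_"+cam,K=c["intrinsics"],D=c["D"],T=c["pose"]); return c
def ray(cam,uv):
    c=np.load(f"cam_{cam}.npz"); p=cv2.undistortPoints(np.array([[uv]],float),np.array(c["K"],float),np.array(c["D"],float))[0,0]
    d=c["T"][:3,:3]@np.array([p[0],p[1],1]); return c["T"][:3,3],d
def atz(cam,uv,z):
    o,d=ray(cam,uv); return o+d*(z-o[2])/d[2]
def proj(cam,P):
    c=np.load(f"cam_{cam}.npz"); Ti=np.linalg.inv(c["T"])
    return cv2.projectPoints(np.array(P,float).reshape(-1,3),cv2.Rodrigues(Ti[:3,:3])[0],Ti[:3,3],np.array(c["K"],float),np.array(c["D"],float))[0][:,0]
E
python3 - <<'E'
from h import *
for k in("top","side"):
    c=snap(k,k+"1.png",None,1.25); print(k,np.round(c["pose"],3).tolist(),c["intrinsics"][0][0],c["D"])
s=r.get_state(); print(s)
E
```

```text
pics
top [[-0.019, -0.987, 0.158, 0.409], [-1.0, 0.017, -0.016, 0.082], [0.013, -0.158, -0.987, 1.078], [0.0, 0.0, 0.0, 1.0]] 390.99420408737575 [0.01580658 0.         0.         0.         0.        ]
side [[-0.687, -0.383, 0.617, -0.312], [-0.727, 0.354, -0.589, 0.915], [0.007, -0.853, -0.522, 0.829], [0.0, 0.0, 0.0, 1.0]] 498.85284645426105 [-0.04339758  0.          0.          0.          0.        ]
{'time_s': 0.1, 'joints': array([-5.57442806e+01,  2.05881112e+01,  6.38919296e-01, -1.92481674e-02,
       -7.01358456e+01, -1.65068781e+01]), 'qd': array([ 0.0861784 , -0.06034726,  0.09548257, -0.05985037,  0.01477168,
        0.00520344]), 'joint_torque': array([-2.06550460e-03, -5.84163165e+01,  2.93748361e+01,  7.01521039e+00,
        1.02752171e-02, -6.54137557e-05]), 'tcp_pos': array([ 0.20562678, -0.64247899,  0.24270201]), 'eef_rot': array([ 94.4954678 ,  89.91305798, 112.23775533]), 'contact_force': array([ 0.41557471,  0.17183125, -0.18897604]), 'moment': array([ 0.00472321,  0.0326088 , -0.04978905]), 'gripper_width': 0.08766622136738549}
```

View pics/top1.png

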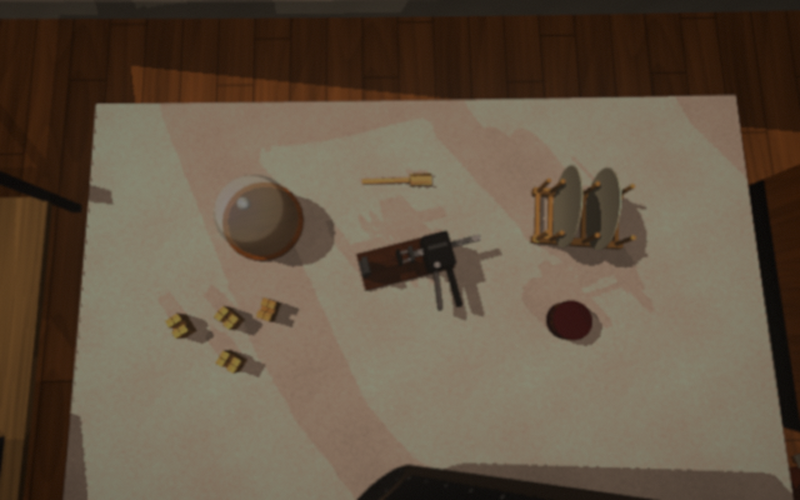

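View pics/side1.png

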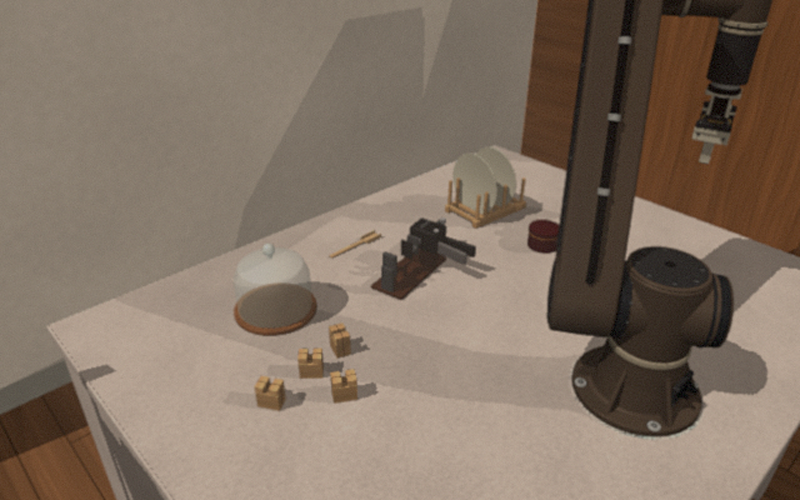

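Four candidates for the foot in the top picture (800 px scale): (180,325), (230,317), (268,309), (231,361). The image's right is world -y, the robot's right, so (268,309) fits. I'll confirm it in an enlarged crop along with the clamp.

```bash
python3 - <<'E'
from h import *
def comp(cam,fn,boxes,s):
    f=r.capture(cam)["frame"]
    o=[cv2.resize(f[b[1]:b[3],b[0]:b[2]],None,fx=s,fy=s,interpolation=cv2.INTER_CUBIC) for b in boxes]
    o=np.vstack(o); o=cv2.convertScaleAbs(o,alpha=1.5); cv2.imwrite("pics/"+fn,o[:,:,::-1]); print(o.shape)
comp("top","top2.png",[(180,230,280,265),(280,180,390,250)][1:],7)
comp("top","top3.png",[(165,230,245,305)],8)
for n,(x,y,z) in dict(a=(268,309,.05)).items(): print(atz("top",(x/1.25,y/1.25),z))
print([atz("top",(x/1.25,y/1.25),.05).round(3) for x,y in((180,325),(230,317),(231,361))])
E
```

```text
(490, 770, 3)
(600, 640, 3)
[0.46192258 0.32984856 0.05      ]
[array([0.433, 0.51 , 0.05 ]), array([0.447, 0.408, 0.05 ]), array([0.358, 0.403, 0.05 ])]
```

View pics/top2.png

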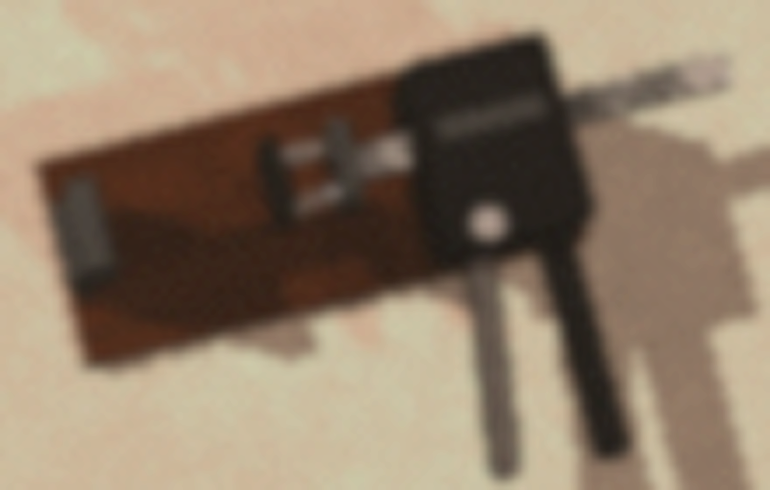

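View pics/top3.png

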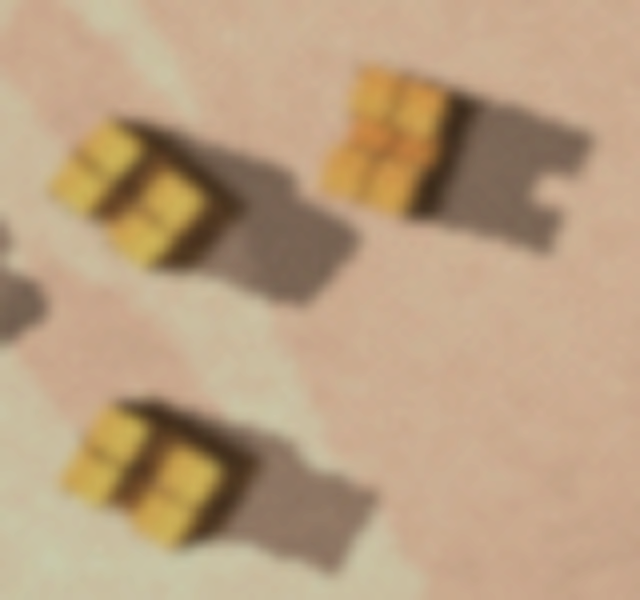

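```bash
cat > fit.py <<'E'
from h import *
from scipy.optimize import least_squares
def orig(p,s,x0,y0): return (np.array(p,float)+.5)/s-.5+[x0,y0]
def fit(cam,L,uv,x0):
    L=np.array(L,float)/1000
    def W(q): return np.c_[L[:,:2]@np.array([[np.cos(q[2]),np.sin(q[2])],[-np.sin(q[2]),np.cos(q[2])]])+q[:2],L[:,2]]
    s=least_squares(lambda q:(proj(cam,W(q))-uv).ravel(),x0)
    print(s.x[:2].round(4),np.degrees(s.x[2]).round(2),"resid",s.fun.reshape(-1,2).round(1).tolist()); return s.x
E
python3 - <<'E'
from fit import *
f=fit("top",[[22,15,50],[22,-15,50],[-22,-15,50],[-22,15,50]],orig([[368,65],[452,95],[405,215],[322,190]],8,165,230),[.46,.33,-.3])
c=fit("top",[[28,-101,105],[28,-158,105],[-45,-158,105],[-45,-101,105],[17,15,100],[-17,15,100],[-128,-145,80],[-125,-109,80]],
 orig([[400,75],[545,35],[592,215],[443,265],[92,172],[115,272],[610,455],[503,475]],7,280,180),[.55,.1,.2])
def w(p):return (c[:2]+R.from_euler('z',c[2]).as_matrix()[:2,:2]@(np.array(p)/1000)).round(4)
for n,p in dict(seat=(0,0),trig=(-97,-104),hand=(-97,-151),pad0=(0,-63)).items(): print(n,w(p))
# pad visible face at crop (290,180): top z=.098
o=atz("top",orig([287,180],7,280,180),.098); print("pad top face pt local",R.from_euler('z',-c[2]).apply(o-[*c[:2],0]))
print(R.from_euler('xyz',r.get_state()["eef_rot"],degrees=True).as_matrix().round(3))
E
```

```text
[0.462  0.3337] -19.51 resid [[-0.0, -0.4], [0.3, -0.5], [0.1, 0.7], [-0.4, 0.1]]
[0.5499 0.1058] 12.78 resid [[-1.1, -1.1], [-0.1, -0.6], [0.6, 1.3], [-0.0, -0.4], [-0.5, 0.3], [-0.7, -1.0], [0.2, 1.0], [1.5, 0.4]]
seat [0.5499 0.1058]
trig [ 0.4783 -0.017 ]
hand [ 0.4887 -0.0629]
pad0 [0.5639 0.0444]
pad top face pt local [-0.00188272 -0.05435647  0.098     ]
[[-0.    -0.305  0.952]
 [ 0.001  0.952  0.305]
 [-1.     0.001 -0.   ]]
```

```bash
cat >> h.py <<'E'
def to(x,y,z,yaw=None):
    s=r.get_state(); M=R.from_euler('xyz',s["eef_rot"],degrees=True).as_matrix(); p=s["tcp_pos"]
    cy=np.degrees(np.arctan2(M[1,1],M[0,1])); d=M.T@(np.array([x,y,z])-p)
    tw=None if yaw is None else -((yaw-cy+180)%360-180)
    print("t",round(s["time_s"],2),"p",p.round(4),"yaw",cy.round(2),"dp",(d*1000).round(1),"twist",tw,"tilt",M[:,0].round(3),"F",s["contact_force"].round(1),"w",s["gripper_width"].round(4),"j",s["joints"].round(0))
E
python3 -m jog '{"fingers":[1,1,1,1,1],"dp":[[0,35,37],[0,70,74],[0,105,110],[0,140,147],[0,174,184]],"twist":[0,0,0,0,0]}'
python3 -m jog '{"fingers":[1,1,1,1,1],"dp":[[0,35,37],[0,70,74],[0,105,110],[0,140,147],[0,174,184]],"twist":[0,0,0,0,0]}'
python3 -m jog '{"fingers":[1,1,1,1,1],"dp":[[0,46,16],[0,92,32],[0,138,48],[0,184,63],[0,230,79]],"twist":[0,0,0,0,0]}'
python3 -m jog '{"fingers":[1,1,1,1,1],"dp":[[0,46,16],[0,92,32],[0,138,48],[0,184,63],[0,230,79]],"twist":[-8,-16,-24,-32,-40]}'
python3 -c "
from h import *
to(.462,.3337,.1,160.5)"
```

```text
time_s: 0.7
tcp_pos: [0.3266, -0.422, 0.2431]
eef_rot: [89.1, 89.9, 106.8]
contact_force: [0.1, -0.8, 0.5]
gripper_width: 0.0875
time_s: 1.2
tcp_pos: [0.4469, -0.2026, 0.2436]
eef_rot: [42.3, 89.9, 60.0]
contact_force: [1.1, -1.4, 0.3]
gripper_width: 0.0877
time_s: 1.7
tcp_pos: [0.4515, 0.0424, 0.2441]
eef_rot: [30.7, 89.9, 48.5]
contact_force: [1.2, 0.2, 0.8]
gripper_width: 0.0874
time_s: 2.2
tcp_pos: [0.4561, 0.2876, 0.2447]
eef_rot: [-8.9, 89.9, 49.2]
contact_force: [1.3, -0.1, 0.2]
gripper_width: 0.0874Traceback (most recent call last):
  File "<string>", line 3, in <module>
    to(.462,.3337,.1,160.5)
    ~~^^^^^^^^^^^^^^^^^^^^^
  File "h.py", line 21, in to
    print("t",round(s["time_s"],2),"p",p.round(4),"yaw",cy.round(2),"dp",(d*1000).round(1),"twist",tw,"tilt",M[:,0].round(3),"F",s["contact_force"].round(1),"w",s["gripper_width"].round(4),"j",s["joints"].round(0))
                                                                                                                                                                 ^^^^^^^^^^^^^^^^^^^^^^^^
AttributeError: 'float' object has no attribute 'round'
```

```bash
sed -i 's/s\["gripper_width"\].round(4)/round(float(s["gripper_width"]),4)/' h.py
python3 - <<'E'
from h import *
to(.462,.3337,.1,160.5)
im=cv2.imread("pics/side1.png"); im=cv2.resize(im,None,fx=3,fy=3,interpolation=cv2.INTER_CUBIC)
def ov(q,L):
    L=np.array(L)/1000.; P=np.c_[R.from_euler('z',q[2],degrees=True).apply(L)]+[q[0],q[1],0]
    for u in proj("side",P): cv2.drawMarker(im,tuple(int(v) for v in (u+.5)*3.75-.5),(255,0,255),0,8,1)
ov((.462,.3337,-19.5),[[x,y,z] for x in(-22,22) for y in(-15,15) for z in(0,50)])
ov((.5499,.1058,12.78),[[17,15,100],[-17,15,100],[28,-101,105],[28,-158,105],[-45,-158,105],[-45,-101,105],[-128,-145,80],[-125,-109,80],[-10,15,50],[10,15,50]])
cv2.imwrite("pics/ov.png",cv2.convertScaleAbs(im[640:1090,940:1480],alpha=1.4))
E
```

```text
t 2.2 p [0.4561 0.2876 0.2447] yaw 148.1 dp [144.7  19.4  41.9] twist -12.401743801908765 tilt [ 0.001  0.002 -1.   ] F [ 1.3 -0.1  0.2] w 0.0874 j [ 53.   8. -16.   0. -66. -85.]
```

View pics/ov.png

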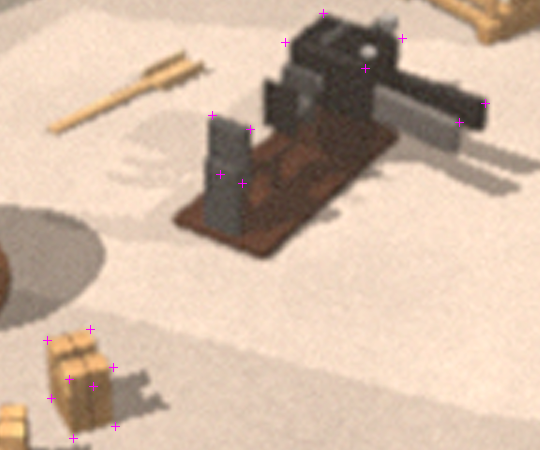

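The overlay of both fits lands within about 1 px (2–3 mm) in the side view. The isolated block at (80,380) in the crop is the target, the one farthest to the robot's right. Approaching it.

```bash

python3 -m jog '{"fingers":[1,1,1,1,1],"dp":[[30,10,20],[60,19.4,41.9],[100,19.4,41.9],[144.7,19.4,41.9],[144.7,19.4,41.9]],"twist":[-6,-12.4,-12.4,-12.4,-12.4]}' >/dev/null
python3 - <<'E'
from h import *
to(.462,.3337,.026,160.5)
snap("side","s2.png",(160,200,340,335),4)
E
```

```text
t 2.7 p [0.4591 0.3307 0.0944] yaw 160.44 dp [68.4 -2.   4.4] twist -0.0559960214328612 tilt [-0.006 -0.006 -1.   ] F [-1.3 -0.7 -0.1] w 0.0878 j [ 56.  19. -24.  -0. -48. -75.]
```

View pics/s2.png

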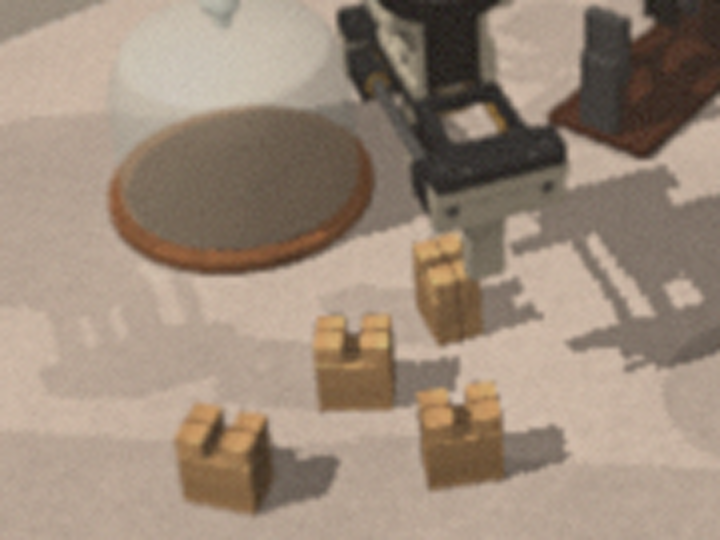

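```bash
python3 - <<'E'
from h import *
for z in(0,.015):
    print(z,[atz("top",(u/1.25,v/1.25),z).round(3)[:2].tolist() for u,v in((258,262),(303,225),(291,247),(228,247))])
# side view disc edges, crop scale 4 origin (160,200)
for p in((110,195),(375,175),(215,272),(240,105)): print(atz("side",((p[0]+.5)/4-.5+160,(p[1]+.5)/4-.5+200),.012).round(3)[:2])
t=np.radians(-19.5); a=np.array([np.cos(t),np.sin(t)]); b=np.array([-a[1],a[0]]); 
for sb in(-1,0,1): print("body end",(np.array([.462,.3337])+.0965*a+sb*.039*b).round(3))
E
```

```text
0 [[0.569, 0.366], [0.651, 0.268], [0.601, 0.294], [0.604, 0.433]]
0.015 [[0.566, 0.362], [0.648, 0.265], [0.599, 0.291], [0.601, 0.428]]
[0.709 0.43 ]
[0.606 0.284]
[0.592 0.423]
[0.739 0.305]
body end [0.54  0.265]
body end [0.553 0.301]
body end [0.566 0.338]
```

```bash

python3 -m jog '{"fingers":[1,1,1,1,1],"dp":[[0,-2,4.4],[20,-2,4.4],[40,-2,4.4],[58,-2,4.4],[66,-2,4.4]],"twist":[0,0,0,0,0]}' 12
python3 -m jog '{"fingers":[0.6,0.3,0.3,0.3,0.3],"dp":[[2,0,0],[2,0,0],[2,0,0],[2,0,0],[2,0,0]],"twist":[0,0,0,0,0]}' 12
python3 -m jog '{"fingers":[0.3,0.3,0.3,0.3,0.3],"dp":[[0,0,0],[0,0,0],[0,0,0],[0,0,0],[0,0,0]],"twist":[0,0,0,0,0]}' 12
python3 -c "
from h import *
to(.462,.3337,.026,160.5)"
```

```text
time_s: 3.25
tcp_pos: [0.4649, 0.3363, 0.0331]
eef_rot: [175.7, 89.9, -113.8]
contact_force: [-0.4, 0.3, -0.2]
gripper_width: 0.0873
time_s: 3.75
tcp_pos: [0.4652, 0.3365, 0.0318]
eef_rot: [-169.5, 89.9, -99.0]
contact_force: [0.6, 0.4, -0.8]
gripper_width: 0.0535
time_s: 4.25
tcp_pos: [0.4653, 0.3367, 0.032]
eef_rot: [-155.2, 90.0, -84.7]
contact_force: [-1.5, -0.9, 4.8]
gripper_width: 0.0437
t 4.25 p [0.4653 0.3367 0.032 ] yaw 160.51 dp [ 6.   2.1 -3.9] twist 0.0085192616741665 tilt [ 0.    -0.001 -1.   ] F [-1.5 -0.9  4.8] w 0.0437 j [ 55.  24. -26.   0. -40. -75.]
```

```bash

python3 -m jog '{"fingers":[0.7,0.7,0.7,0.7,0.7],"dp":[[0,0,0],[0,0,0],[0,0,0],[0,0,0],[0,0,0]],"twist":[0,0,0,0,0]}' 12 >/dev/null
python3 -m jog '{"fingers":[0.7,0.7,0.7,0.7,0.7],"dp":[[1,0,-1],[3,0,-2],[6,0,-3.9],[6,0,-3.9],[6,0,-3.9]],"twist":[0,0,0,0,0]}'
python3 -m jog '{"fingers":[0.4,0.3,0.3,0.3,0.3],"dp":[[0,0,0],[0,0,0],[0,0,0],[0,0,0],[0,0,0]],"twist":[0,0,0,0,0]}' 12 >/dev/null
python3 -m jog '{"fingers":[0.3,0.3,0.3,0.3,0.3],"dp":[[0,0,0],[0,0,0],[-10,0,0],[-40,0,0],[-80,0,0]],"twist":[0,0,0,0,0]}' 12
python3 -c "
from h import *
to(.462,.3337,.026,160.5)
snap('side','s3.png',(160,150,400,330),3)"
```

```text
time_s: 5.25
tcp_pos: [0.4638, 0.3327, 0.0257]
eef_rot: [-172.4, 89.9, -101.9]
contact_force: [1.0, 0.2, 1.0]
gripper_width: 0.0615
time_s: 6.25
tcp_pos: [0.463, 0.3318, 0.1056]
eef_rot: [168.3, 89.7, -121.3]
contact_force: [0.2, 1.1, -1.1]
gripper_width: 0.0441
t 6.25 p [0.463  0.3318 0.1056] yaw 160.5 dp [79.6  1.5  1.8] twist -0.003075122913571704 tilt [-0.003 -0.004 -1.   ] F [ 0.2  1.1 -1.1] w 0.0441 j [ 55.  18. -23.   0. -49. -75.]
```

View pics/s3.png

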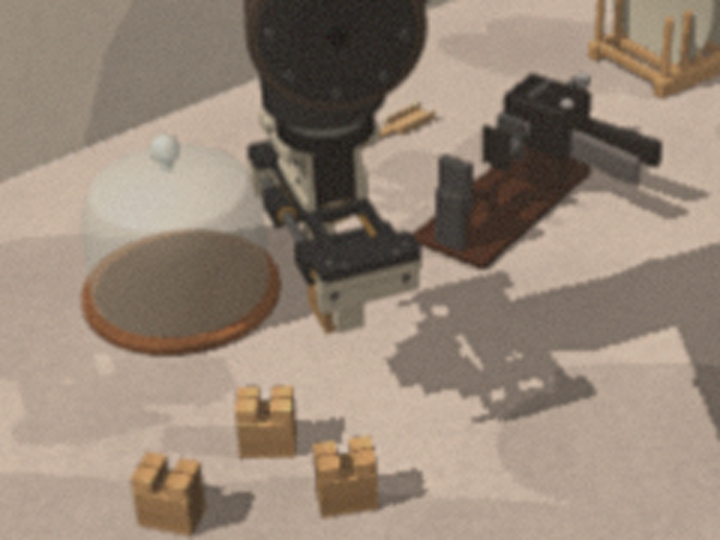

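```bash

python3 -m jog '{"fingers":[0.3,0.3,0.3,0.3,0.3],"dp":[[-20,0,0],[-50,0,0],[-80,0,0],[-80,0,0],[-80,0,0]],"twist":[0,0,0,0,0]}' >/dev/null
python3 -c "
from h import *
to(.5517,.098,.19,192.8)"
```

```text
t 6.8 p [0.4658 0.3348 0.195 ] yaw 160.59 dp [   4.3 -159.7 -194.9] twist -32.20712590666773 tilt [ 0.007  0.006 -1.   ] F [ 0.1 -0.2 -1.4] w 0.0438 j [ 55.  13. -17.   0. -60. -75.]
```

```bash

python3 -m jog '{"fingers":[0.3,0.3,0.3,0.3,0.3],"dp":[[4,-10,-15],[4,-35,-45],[4,-62,-75],[4,-80,-97],[4,-80,-97]],"twist":[0,0,0,0,0]}' >/dev/null
python3 -m jog '{"fingers":[0.3,0.3,0.3,0.3,0.3],"dp":[[0,-20,-24],[0,-45,-55],[0,-70,-85],[0,-80,-98],[0,-80,-98]],"twist":[-6,-14,-22,-30,-32.2]}' >/dev/null
python3 -m jog '{"fingers":[0.3,0.3,0.3,0.3,0.3],"dp":[[0,0,0],[0,0,0],[0,0,0],[0,0,0],[0,0,0]],"twist":[0,0,0,0,0]}' >/dev/null
python3 -c "
from h import *
to(.5517,.098,.13,192.8)"
```

```text
t 8.3 p [0.551  0.0915 0.1878] yaw -167.24 dp [57.8 -1.9  6. ] twist -0.04241889760828599 tilt [ 0.002  0.003 -1.   ] F [0.3 0.1 0.2] w 0.0435 j [ 29.  12. -19.  -0. -59. -17.]
```

```bash

python3 -m jog '{"fingers":[0.3,0.3,0.3,0.3,0.3],"dp":[[5,-2,6],[25,-2,6],[40,-2,6],[57,-2,6],[57,-2,6]],"twist":[0,0,0,0,0]}' >/dev/null
python3 -m jog '{"fingers":[0.3,0.3,0.3,0.3,0.3],"dp":[[0,0,0],[0,0,0],[0,0,0],[0,0,0],[0,0,0]],"twist":[0,0,0,0,0]}' >/dev/null
python3 -c "
from h import *
to(.5517,.098,.077,192.8)
snap('side','s4.png',(270,130,400,230),6)"
```

```text
t 9.3 p [0.5505 0.098  0.1289] yaw -167.26 dp [51.9 -1.2 -0.3] twist -0.0556777716757324 tilt [-0.001  0.001 -1.   ] F [-0.2 -0.2  0.2] w 0.044 j [ 30.  16. -23.  -0. -52. -17.]
```

View pics/s4.png

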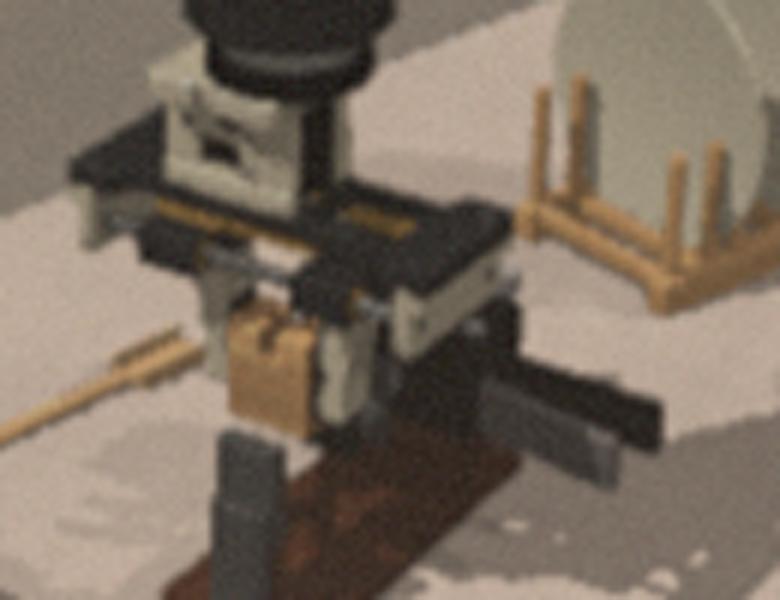

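The foot hangs upright above and just behind the fixed jaw. Its near face has bottom corners at (230,412) and (313,437) and top corners at (230,322) and (318,350). I'll compare these with the prediction.

```bash
python3 - <<'E'
from fit import *
q=(.5499,.1058,12.78)
def P(L): return R.from_euler('z',q[2],degrees=True).apply(np.array(L)/1000.)+[q[0],q[1],0]
L=[[22,7,103],[-22,7,103],[-22,7,153],[17,15,100],[-17,15,100]]
print((((proj("side",P(L))-[270,130]+.5)*6)-.5).round(0).tolist())
for z,uv in((.103,(230,412)),(.103,(313,437)),(.1,(222,432)),(.1,(285,447))):
    w=atz("side",orig(uv,6,270,130),z); print(z,uv,(R.from_euler('z',-q[2],degrees=True).apply(w-[q[0],q[1],0])*1000).round(1))
E
```

```text
[[225.0, 413.0], [304.0, 441.0], [305.0, 347.0], [224.0, 429.0], [285.0, 451.0]]
0.103 (230, 412) [ 20.7   4.9 103. ]
0.103 (313, 437) [-23.3   1.5 103. ]
0.1 (222, 432) [ 16.4  17.6 100. ]
0.1 (285, 447) [-14.9  11.9 100. ]
```

```bash

python3 -m jog '{"fingers":[0.3,0.3,0.3,0.3,0.3],"dp":[[0,-1.2,2],[15,-1.2,2],[30,-1.2,2],[42,-1.2,2],[48,-1.2,2]],"twist":[0,0,0,0,0]}' >/dev/null
python3 -m jog '{"fingers":[0.3,0.3,0.3,0.3,0.3],"dp":[[0,0,0],[0,0,0],[0,0,0],[0,0,0],[0,0,0]],"twist":[0,0,0,0,0]}'
python3 -m jog '{"fingers":[0.3,0.3,0.3,0.3,0.3],"dp":[[0.5,0,0],[1,0,0],[1.5,0,0],[2,0,0],[2,0,0]],"twist":[0,0,0,0,0]}'
python3 -c "
from h import *
to(.5517,.098,.075,192.8)"
```

```text
time_s: 10.35
tcp_pos: [0.5509, 0.1001, 0.08]
eef_rot: [43.9, 89.9, 146.6]
contact_force: [0.1, 0.2, -0.0]
gripper_width: 0.044
time_s: 10.85
tcp_pos: [0.5508, 0.1001, 0.0779]
eef_rot: [49.1, 89.9, 151.9]
contact_force: [0.5, -0.4, -1.0]
gripper_width: 0.0436
t 10.85 p [0.5508 0.1001 0.0779] yaw -167.26 dp [ 2.9 -0.4 -2.3] twist -0.06287974147539899 tilt [-0.002  0.001 -1.   ] F [ 0.5 -0.4 -1. ] w 0.0436 j [ 30.  19. -26.  -0. -45. -17.]
```

```bash

python3 -m jog '{"fingers":[0.3,0.3,0.3,0.3,0.3],"dp":[[0.3,0,0],[0.6,0,0],[1,0,0],[1.2,0,0],[1.2,0,0]],"twist":[0,0,0,0,0]}'
python3 -m jog '{"fingers":[0.3,0.3,0.3,0.3,0.3],"dp":[[0.3,0,0],[0.6,0,0],[1,0,0],[1,0,0],[1,0,0]],"twist":[0,0,0,0,0]}'

```

```text
time_s: 11.35
tcp_pos: [0.5508, 0.1001, 0.0767]
eef_rot: [52.0, 89.9, 154.8]
contact_force: [0.1, -0.6, -0.7]
gripper_width: 0.044
time_s: 11.85
tcp_pos: [0.5508, 0.1001, 0.0758]
eef_rot: [47.8, 89.9, 150.6]
contact_force: [-0.9, 0.8, 2.0]
gripper_width: 0.0436
```

```bash

python3 -m jog '{"fingers":[0.3,0.3,0.3,0.3,0.3],"dp":[[0.3,0,0],[0.7,0,0],[0.7,0,0],[0.7,0,0],[0.7,0,0]],"twist":[0,0,0,0,0]}'
python3 -m jog '{"fingers":[0.3,0.3,0.3,0.3,0.3],"dp":[[0.3,0,0],[0.7,0,0],[0.7,0,0],[0.7,0,0],[0.7,0,0]],"twist":[0,0,0,0,0]}'

```

```text
time_s: 12.35
tcp_pos: [0.5508, 0.1001, 0.0758]
eef_rot: [45.1, 89.9, 147.9]
contact_force: [-3.7, -0.8, 8.7]
gripper_width: 0.0441
time_s: 12.85
tcp_pos: [0.5508, 0.1001, 0.0758]
eef_rot: [40.5, 89.9, 143.3]
contact_force: [-4.5, 0.2, 9.4]
gripper_width: 0.044
```

```bash

python3 -m jog '{"fingers":[0.55,0.62,0.7,0.75,0.75],"dp":[[0,0,0],[0,0,0],[0,0,0],[0,0,0],[0,0,0]],"twist":[0,0,0,0,0]}'
python3 -m jog '{"fingers":[0.75,0.75,0.75,0.75,0.75],"dp":[[-5,0,0],[-20,0,0],[-45,0,0],[-75,0,0],[-110,0,0]],"twist":[0,0,0,0,0]}'
python3 -m jog '{"fingers":[1,1,1,1,1],"dp":[[-10,0,-20],[-10,0,-60],[-10,0,-100],[-10,0,-130],[-10,0,-130]],"twist":[0,0,0,0,0]}' >/dev/null
python3 -c "
from h import *
to(.4835,-.039,.16,102.8)
snap('side','s5.png',(270,130,400,230),6)"
```

```text
time_s: 13.35
tcp_pos: [0.5508, 0.1001, 0.0756]
eef_rot: [48.8, 89.9, 151.6]
contact_force: [-0.6, -0.7, 0.5]
gripper_width: 0.0651
time_s: 13.85
tcp_pos: [0.5504, 0.0997, 0.1864]
eef_rot: [75.0, 89.8, 177.7]
contact_force: [1.1, 0.7, -0.0]
gripper_width: 0.0657
t 14.35 p [ 0.5793 -0.03    0.1964] yaw -167.41 dp [36.7 95.4 12.1] twist 89.78612339778567 tilt [-0.003 -0.    -1.   ] F [-0.8  0.4  0.4] w 0.0874 j [ 16.  14. -15.  -0. -61.  -4.]
```

View pics/s5.png

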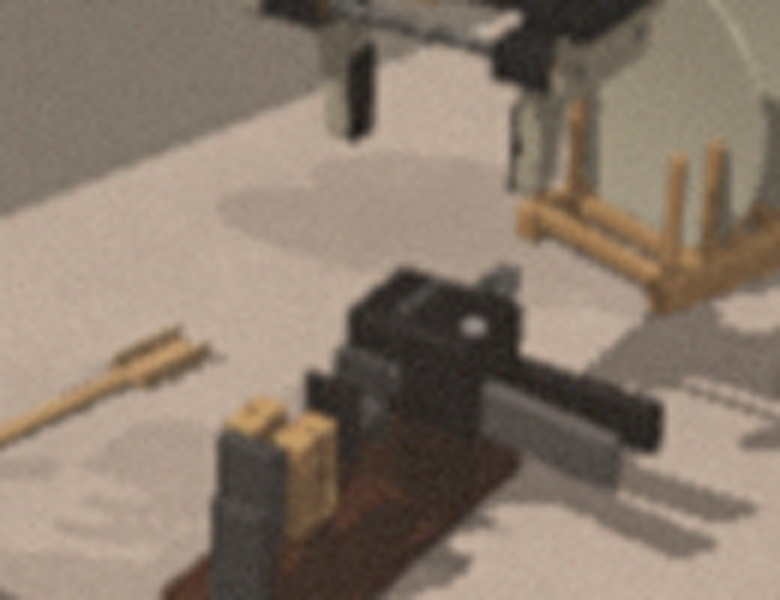

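The foot stands upright on the ledge behind the fixed jaw, with its slot at (285,430), and the trigger is free. Now the gripper turns to straddle the trigger and handle.

```bash
cat >> h.py <<'E'
def cl(x,y,z,yaw=102.8): 
    q=(.5499,.1058,12.78); w=R.from_euler('z',q[2],degrees=True).apply([x/1000,y/1000,z])+[q[0],q[1],0]; to(*w,yaw)
E
python3 -m jog '{"fingers":[1,1,1,1,1],"dp":[[0,25,3],[0,50,6],[0,70,9],[0,95,12],[0,95,12]],"twist":[8.5,17,25.5,34,42.5]}' >/dev/null
python3 -m jog '{"fingers":[1,1,1,1,1],"dp":[[0,0,0],[0,0,0],[0,0,0],[0,0,0],[0,0,0]],"twist":[8.5,17,25.5,34,42.5]}' >/dev/null
python3 -m jog '{"fingers":[1,1,1,1,1],"dp":[[0,0,0],[0,0,0],[0,0,0],[0,0,0],[0,0,0]],"twist":[4,4.8,4.8,4.8,4.8]}' >/dev/null
python3 -c "
from h import *
cl(-98,-139,.063)"
```

```text
t 15.9 p [ 0.4809 -0.0364  0.1975] yaw 102.27 dp [134.4 -15.8   1.2] twist -0.5314376284273408 tilt [-0.003  0.001 -1.   ] F [ 0.8  0.4 -0.1] w 0.0877 j [ 19.   4. -27.  -0. -59. -97.]
```

```bash

python3 -m jog '{"fingers":[1,1,1,1,1],"dp":[[5,-8,1],[25,-15.8,1],[50,-15.8,1],[75,-15.8,1],[75,-15.8,1]],"twist":[-0.5,-0.5,-0.5,-0.5,-0.5]}' >/dev/null
python3 -m jog '{"fingers":[1,1,1,1,1],"dp":[[0,0,0],[0,0,0],[0,0,0],[0,0,0],[0,0,0]],"twist":[0,0,0,0,0]}' >/dev/null
python3 -c "
from h import *
cl(-98,-139,.063)
snap('top','t6.png',(270,160,400,260),6); snap('side','s6.png',(270,120,400,220),6)
a=cv2.imread('pics/t6.png');b=cv2.imread('pics/s6.png')
cv2.imwrite('pics/c6.png',cv2.convertScaleAbs(cv2.resize(np.vstack([a,b]),None,fx=.5,fy=.5,interpolation=cv2.INTER_AREA),alpha=1.5))"
```

```text
t 16.9 p [ 0.4832 -0.0524  0.1199] yaw 102.76 dp [56.9  0.4  2.5] twist -0.040300987758968176 tilt [-0.007  0.    -1.   ] F [ 0.6 -0.3  0.2] w 0.0876 j [ 17.  10. -32.  -0. -48. -94.]
```

View pics/c6.png

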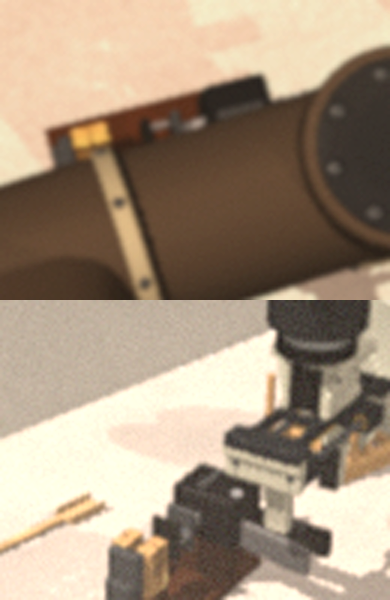

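The top view is mostly blocked by the arm. The side view shows the fingers above the trigger and handle, with the foot and pad visible. Descending.

```bash

python3 -m jog '{"fingers":[1,1,1,1,1],"dp":[[2,0,2],[20,0,2],[38,0,2],[50,0,2],[56,0,2]],"twist":[0,0,0,0,0]}'
python3 -m jog '{"fingers":[1,1,1,1,1],"dp":[[0,0,0],[0,0,0],[0,0,0],[0,0,0],[0,0,0]],"twist":[0,0,0,0,0]}'
python3 -c "
from h import *
cl(-98,-139,.063)"

```

```text
time_s: 17.5
tcp_pos: [0.484, -0.0521, 0.0625]
eef_rot: [168.6, 89.5, -178.6]
contact_force: [0.1, -0.4, 0.5]
gripper_width: 0.0877
time_s: 18.0
tcp_pos: [0.4843, -0.052, 0.063]
eef_rot: [167.2, 89.5, 179.9]
contact_force: [1.5, 0.4, 0.5]
gripper_width: 0.0876
t 18.0 p [ 0.4843 -0.052   0.063 ] yaw 102.75 dp [-0.   0.4  0.9] twist -0.046096324167592684 tilt [-0.009  0.    -1.   ] F [1.5 0.4 0.5] w 0.0876 j [ 17.  15. -35.  -0. -40. -94.]
```

```bash

python3 -m jog '{"fingers":[0.7,0.6,0.5,0.4,0.33],"dp":[[0,0,0],[0,0,0],[0,0,0],[0,0,0],[0,0,0]],"twist":[0,0,0,0,0]}' 40
python3 -m jog '{"fingers":[0.33,0.33,0.33,0.33,0.33],"dp":[[0,0,0],[0,0,0],[0,0,0],[0,0,0],[0,0,0]],"twist":[0,0,0,0,0]}'
python3 -c "
from h import *
cl(-98,-139,.063)
snap('side','s7.png',(300,150,380,220),8)"

```

```text
time_s: 18.5
tcp_pos: [0.4833, -0.0517, 0.0628]
eef_rot: [164.7, 89.4, 177.4]
contact_force: [-3.4, 4.8, 3.1]
gripper_width: 0.0533
time_s: 19.0
tcp_pos: [0.4831, -0.0531, 0.0627]
eef_rot: [175.2, 89.4, -172.0]
contact_force: [2.5, -11.0, -0.2]
gripper_width: 0.0293
t 19.0 p [ 0.4831 -0.0531  0.0627] yaw 102.77 dp [-0.3  1.2  2.3] twist -0.033074576039552994 tilt [-0.011 -0.002 -1.   ] F [  2.5 -11.   -0.2] w 0.0293 j [ 17.  15. -35.  -0. -40. -94.]
```

View pics/s7.png

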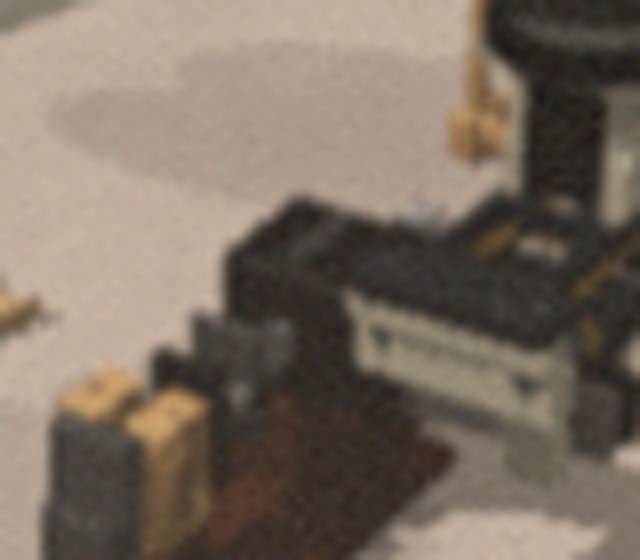

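```bash
cat > trk.py <<'E'
from fit import *
q=(.5499,.1058,12.78)
def P(L): return R.from_euler('z',q[2],degrees=True).apply(np.array(L,float)/1000.)+[q[0],q[1],0]
S=4
def up(f): return cv2.resize(cv2.GaussianBlur(f,(0,0),.6),None,fx=S,fy=S,interpolation=cv2.INTER_CUBIC).astype(np.float32)
def load(fn,s,x0,y0):
    im=cv2.imread("pics/"+fn)[:,:,::-1]; im=cv2.resize(im,None,fx=1/s,fy=1/s,interpolation=cv2.INTER_AREA)
    f=np.zeros((400,640,3),np.uint8); f[y0:y0+im.shape[0],x0:x0+im.shape[1]]=im; return f
def track(ref,cur,box):
    x0,y0,x1,y1=box; a=up(ref); b=up(cur); t=a[y0*S:y1*S,x0*S:x1*S]; m=32
    w=b[y0*S-m:y1*S+m,x0*S-2*m:x1*S+m]; c=cv2.matchTemplate(w,t,cv2.TM_CCOEFF_NORMED)
    _,v,_,l=cv2.minMaxLoc(c); return (l[0]-2*m)/S,(l[1]-m)/S,round(v,3)
E
python3 - <<'E'
from trk import *
p=proj("side",P([[0,-54,98],[0,-44,98],[0,-34,98],[0,-15,98]])); print(p.round(1).tolist())
a=load("s6.png",6,270,120);b=load("s7.png",8,300,150)
for box in((318,188,338,203),(318,192,326,203),(326,188,338,203)): print(box,track(b,a,box))
E
for i in 1; do
python3 -m jog '{"fingers":[0.8,0.8,0.8,0.8,0.8],"dp":[[0,-1,2],[0,-1,2],[0,-1,2],[0,-1,2],[0,-1,2]],"twist":[0,0,0,0,0]}'
python3 -m jog '{"fingers":[0.6,0.45,0.33,0.3,0.3],"dp":[[0,0,0],[0,0,0],[0,0,0],[0,0,0],[0,0,0]],"twist":[0,0,0,0,0]}'
python3 -m jog '{"fingers":[0.3,0.3,0.3,0.3,0.3],"dp":[[0,0,0],[0,0,0],[0,0,0],[0,0,0],[0,0,0]],"twist":[0,0,0,0,0]}'
done
python3 - <<'E'
from h import *
cl(-98,-139,.063)
c=snap('side','s8.png',(300,150,380,220),8)
from trk import *
b=load("s7.png",8,300,150)
for box in((318,188,338,203),(318,192,326,203),(326,188,338,203)): print(box,track(b,c["frame"],box))
E
```

```text
[[325.6, 193.0], [323.7, 194.5], [321.8, 196.0], [318.0, 198.9]]
(318, 188, 338, 203) (1.5, -0.75, 0.937)
(318, 192, 326, 203) (2.0, -0.75, 0.879)
(326, 188, 338, 203) (0.5, -1.25, 0.801)
time_s: 19.55
tcp_pos: [0.485, -0.0536, 0.0624]
eef_rot: [174.2, 89.3, -173.0]
contact_force: [-0.4, 1.9, -2.0]
gripper_width: 0.0637
time_s: 20.05
tcp_pos: [0.4841, -0.0532, 0.0623]
eef_rot: [171.2, 89.2, -176.0]
contact_force: [-6.2, 7.7, 2.9]
gripper_width: 0.0347
time_s: 20.55
tcp_pos: [0.4843, -0.054, 0.0623]
eef_rot: [176.0, 89.2, -171.2]
contact_force: [0.6, -5.7, -4.2]
gripper_width: 0.027
t 20.55 p [ 0.4843 -0.054   0.0623] yaw 102.78 dp [-0.7  2.3  1.3] twist -0.01701082763742079 tilt [-0.013 -0.002 -1.   ] F [ 0.6 -5.7 -4.2] w 0.027 j [ 17.  15. -35.  -0. -41. -94.]
(318, 188, 338, 203) (-1.0, 0.75, 0.944)
(318, 192, 326, 203) (-1.25, 0.75, 0.902)
(326, 188, 338, 203) (-0.5, 0.75, 0.856)
```

```bash

cat > shot.py <<'E'
from trk import *
import sys
def shot(tag,n=4):
    for k in("top","side"):
        np.save(f"f_{k}_{tag}.npy",np.mean([r.capture(k)["frame"].astype(float) for _ in range(n)],0))
if __name__=="__main__":
    cl=__import__("h").cl; cl(-98,-139,.063); shot(sys.argv[1])
E
python3 shot.py p2
python3 -m jog '{"fingers":[0.86,0.86,0.86,0.86,0.86],"dp":[[0,1,1],[0,1,1],[0,1,1],[0,1,1],[0,1,1]],"twist":[0,0,0,0,0]}'
python3 -m jog '{"fingers":[0.86,0.86,0.7,0.6,0.5],"dp":[[0,0,0],[0,0,0],[0,0,0],[0,0,0],[0,0,0]],"twist":[0,0,0,0,0]}'
python3 -m jog '{"fingers":[0.4,0.33,0.3,0.3,0.3],"dp":[[0,0,0],[0,0,0],[0,0,0],[0,0,0],[0,0,0]],"twist":[0,0,0,0,0]}'
python3 shot.py p3
python3 - <<'E'
from trk import *
print(proj("top",P([[0,-54,98],[0,-44,98],[0,-34,98],[0,-15,98],[0,0,100]])).round(1).tolist())
a=np.load("f_top_p2.npy");b=np.load("f_top_p3.npy")
for k in("top","side"):
    d=np.abs(np.load(f"f_{k}_p2.npy")-np.load(f"f_{k}_p3.npy")).sum(2); reg=(slice(180,230),slice(285,350)) if k=="top" else (slice(175,215),slice(300,350))
    ys,xs=np.where(d[reg]>25); print(k,len(xs),xs.min()+reg[1].start if len(xs) else 0,xs.max()+reg[1].start,ys.min()+reg[0].start,ys.max()+reg[0].start)
a8=np.load("f_side_p2.npy").astype(np.uint8);b8=np.load("f_side_p3.npy").astype(np.uint8)
print(track(a8,b8,(317,188,337,203)))
E
```

```text
t 20.6 p [ 0.4843 -0.0539  0.0623] yaw 102.78 dp [-0.7  2.3  1.3] twist -0.016941554958549432 tilt [-0.013 -0.002 -1.   ] F [ 0.4 -5.6 -3.5] w 0.0272 j [ 17.  15. -35.  -0. -41. -94.]
time_s: 21.5
tcp_pos: [0.4853, -0.0525, 0.0623]
eef_rot: [175.1, 89.3, -172.2]
contact_force: [-2.1, 2.1, -1.7]
gripper_width: 0.0614
time_s: 22.0
tcp_pos: [0.4848, -0.0522, 0.0623]
eef_rot: [172.7, 89.2, -174.5]
contact_force: [-4.4, 5.5, 3.0]
gripper_width: 0.0567
time_s: 22.5
tcp_pos: [0.4845, -0.0538, 0.0622]
eef_rot: [-178.9, 89.2, -166.1]
contact_force: [1.9, -10.8, -2.4]
gripper_width: 0.027
t 22.5 p [ 0.4845 -0.0538  0.0622] yaw 102.8 dp [-0.8  2.2  1. ] twist 0.0025649514672068108 tilt [-0.014 -0.004 -1.   ] F [  1.9 -10.8  -2.4] w 0.027 j [ 17.  15. -35.  -0. -41. -94.]
[[320.3, 204.6], [316.4, 205.5], [312.6, 206.5], [305.3, 208.2], [299.5, 209.5]]
top 236 285 337 199 229
side 152 307 349 187 213
(-1.0, 1.0, 0.916)
```

```bash
cat > prof.py <<'E'
from trk import *
import sys
ys=np.arange(-75,24,3)
def prof(cam,f,xs,z):
    g=f.astype(np.float32).sum(2)/3; out=0
    for x in xs:
        p=proj(cam,P([[x,y,z] for y in ys])).astype(np.float32); out=out+cv2.remap(g,p[:,0].reshape(1,-1),p[:,1].reshape(1,-1),cv2.INTER_CUBIC)[0]
    return (out/len(xs)).round(0).astype(int)
if __name__=="__main__":
    print(" y ",*[f"{y:3d}" for y in ys])
    for t in sys.argv[1:]:
        f=load("t6.png",6,270,160) if t=="t6" else np.load(f"f_top_{t}.npy"); print("T",t,*[f"{v:3d}" for v in prof("top",f,(6,9,12),98)])
        f=load("s6.png",6,270,120) if t=="t6" else np.load(f"f_side_{t}.npy"); print("S",t,*[f"{v:3d}" for v in prof("side",f,(-4,0,4),96)])
E
python3 prof.py t6 p2 p3
```

```text
y  -75 -72 -69 -66 -63 -60 -57 -54 -51 -48 -45 -42 -39 -36 -33 -30 -27 -24 -21 -18 -15 -12  -9  -6  -3   0   3   6   9  12  15  18  21
T t6  45  46  56  63  66  65  57  40  27  27  33  39  40  39  38  38  37  37  48  78 104 111 113 107 100 105 113 113 104  80  55  49  50
S t6  62  61  61  60  60  60  56  49  45  43  43  42  43  49  62  84 110 132 140 132 116 102  92  91  93  94  87  75  71  73  76  74  70
T p2  44  42  42  40  39  42  46  47  56  63  58  51  47  40  30  26  29  34  49  82 109 116 117 112 104 110 118 118 109  84  57  52  54
S p2  53  59  66  74  75  70  65  63  63  62  63  62  61  53  47  52  63  78  91  94  92  94  98 102 106 108  97  84  80  80  80  77  71
T p3  40  40  43  45  45  44  42  39  39  44  48  51  60  63  57  51  44  34  30  58  97 114 118 114 104 107 117 118 114  97  68  53  54
S p3  52  59  66  83  99 110 106  95  82  71  64  64  62  60  59  64  73  81  88  90  93  93  97 101 105 108  99  87  80  78  80  77  72
```

```bash

sed -i 's/^    print(" y "/    ys=ys\n    print(" y "/' prof.py
python3 -m jog '{"fingers":[0.8,0.8,0.8,0.8,0.8],"dp":[[0,1.5,1],[0,1.5,1],[0,1.5,1],[0,1.5,1],[0,1.5,1]],"twist":[0,0,0,0,0]}' >/dev/null
python3 -m jog '{"fingers":[0.8,0.75,0.7,0.6,0.55],"dp":[[0,0,0],[0,0,0],[0,0,0],[0,0,0],[0,0,0]],"twist":[0,0,0,0,0]}'
python3 shot.py r3
python3 -m jog '{"fingers":[0.5,0.48,0.47,0.47,0.47],"dp":[[0,0,0],[0,0,0],[0,0,0],[0,0,0],[0,0,0]],"twist":[0,0,0,0,0]}'
python3 shot.py q1
python3 prof.py p3 r3 q1 | grep -v S
```

```text
time_s: 23.9
tcp_pos: [0.4847, -0.0515, 0.0621]
eef_rot: [176.5, 89.1, -170.7]
contact_force: [-5.4, 8.3, 4.6]
gripper_width: 0.0517
t 23.9 p [ 0.4847 -0.0515  0.0621] yaw 102.77 dp [-0.9 -0.1  0.3] twist -0.03334252188483333 tilt [-0.015 -0.002 -1.   ] F [-5.4  8.3  4.6] w 0.0517 j [ 17.  15. -35.  -0. -41. -94.]
time_s: 24.8
tcp_pos: [0.4841, -0.0502, 0.0622]
eef_rot: [170.8, 89.1, -176.5]
contact_force: [-6.9, 12.5, 3.6]
gripper_width: 0.0415
t 24.8 p [ 0.4841 -0.0502  0.0622] yaw 102.77 dp [-0.8 -1.4  0.7] twist -0.03152638079521353 tilt [-0.015 -0.001 -1.   ] F [-6.9 12.5  3.6] w 0.0415 j [ 17.  15. -35.  -0. -41. -94.]
 y  -75 -72 -69 -66 -63 -60 -57 -54 -51 -48 -45 -42 -39 -36 -33 -30 -27 -24 -21 -18 -15 -12  -9  -6  -3   0   3   6   9  12  15  18  21
T p3  40  40  43  45  45  44  42  39  39  44  48  51  60  63  57  51  44  34  30  58  97 114 118 114 104 107 117 118 114  97  68  53  54
T r3  40  41  42  44  45  47  46  43  42  43  46  50  49  52  55  51  44  34  30  58  97 114 118 114 104 107 117 118 114  97  67  54  54
T q1  41  42  44  44  44  46  46  43  41  44  46  48  48  49  53  50  45  35  31  59  97 114 118 114 104 107 116 118 114  97  67  53  54
```

```bash
python3 - <<'E'
import numpy as np,cv2
rows=[]
for t in("p3","r3","q1"):
    a=np.load(f"f_top_{t}.npy")[190:222,290:345]; b=np.load(f"f_side_{t}.npy")[180:212,300:345]
    rows.append(np.hstack([cv2.resize(np.clip(i*1.8,0,255).astype(np.uint8),None,fx=6.2,fy=6.2,interpolation=cv2.INTER_CUBIC) for i in(a,b)]))
o=np.vstack(rows); print(o.shape); cv2.imwrite("pics/c9.png",o[:,:,::-1])
E
```

```text
(594, 620, 3)
```

View pics/c9.png

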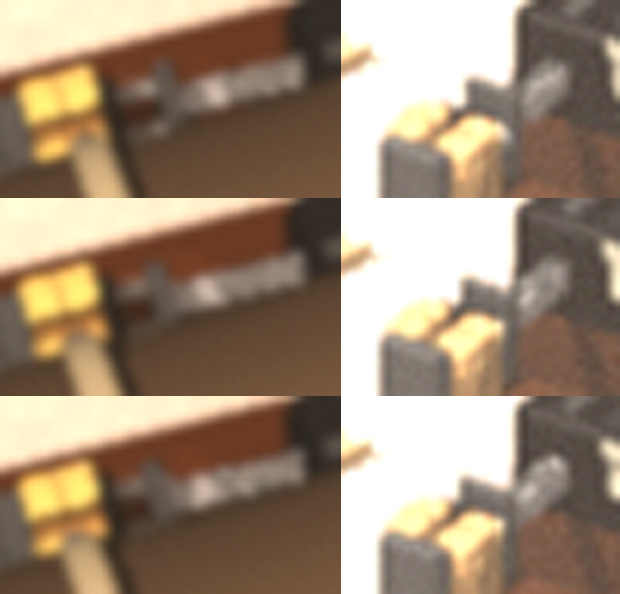

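The foot does not move across the frames. The plate of the sliding jaw (top view, left column) moves 168 → 160 → 155 px, so the springs are already compressing. I'll quantify this against the uncompressed p2 frame.

```bash
python3 - <<'E'
from trk import *
ys=np.arange(-66,-8,2)
print("y",*ys)
def pr(f,x,z=98,ch=None):
    p=proj("top",P([[x,y,z] for y in ys])).astype(np.float32); g=(f[...,0]-f[...,2]).astype(np.float32)
    return cv2.remap(g,p[:,:1].T.copy(),p[:,1:].T.copy(),cv2.INTER_CUBIC)[0].round(0).astype(int)
for x in(12,15,18):
  for t in("t6","p2","p3","r3","q1"):
    f=load("t6.png",6,270,160).astype(float) if t=="t6" else np.load(f"f_top_{t}.npy"); print(x,t,*pr(f,x))
E
```

```text
y -66 -64 -62 -60 -58 -56 -54 -52 -50 -48 -46 -44 -42 -40 -38 -36 -34 -32 -30 -28 -26 -24 -22 -20 -18 -16 -14 -12 -10
12 t6 35 36 37 37 35 30 24 17 15 20 30 39 44 46 46 46 44 43 43 42 41 40 43 54 71 89 99 103 103
12 p2 41 38 31 21 14 14 17 23 30 34 35 36 36 36 34 30 22 15 15 21 29 36 42 52 67 83 92 94 94
12 p3 42 42 43 43 42 42 39 35 26 18 14 15 21 28 33 34 35 36 36 35 32 24 19 24 44 69 84 91 94
12 r3 42 43 44 45 45 46 45 45 42 36 26 17 14 17 24 30 35 36 35 35 31 23 19 24 43 68 84 91 94
12 q1 41 43 44 45 45 45 45 45 43 38 31 21 15 14 19 25 31 34 34 34 31 24 19 24 44 69 85 91 94
15 t6 41 42 43 44 44 39 32 28 28 32 38 44 46 46 46 46 45 43 42 41 41 41 45 57 73 90 101 105 104
15 p2 40 38 33 28 23 22 26 31 37 40 41 40 40 40 39 36 31 26 25 29 34 39 44 54 69 85 94 96 96
15 p3 41 42 41 42 41 41 40 37 32 26 23 24 29 35 39 40 41 41 40 39 38 32 28 33 48 70 87 94 96
15 r3 41 41 43 43 43 43 43 44 43 39 32 26 23 25 31 37 40 41 40 39 37 32 28 33 48 69 86 94 96
15 q1 41 41 42 43 43 43 44 44 43 39 35 29 24 23 28 33 38 40 40 39 37 32 28 33 48 70 86 94 96
18 t6 43 41 43 46 45 44 43 42 40 42 44 45 46 46 46 44 43 43 42 42 42 42 46 58 75 90 96 98 98
18 p2 40 39 37 36 34 35 36 38 40 41 41 41 42 41 41 40 38 38 37 38 40 41 45 56 72 84 90 91 91
18 p3 41 41 41 40 40 40 40 39 38 37 36 36 38 39 41 41 41 41 41 42 40 39 38 40 52 69 82 89 92
18 r3 40 41 41 41 41 41 41 42 42 41 39 37 36 35 37 40 42 42 41 41 40 39 37 40 53 70 82 89 91
18 q1 41 41 41 41 41 42 42 42 41 40 39 37 36 36 37 40 41 42 41 41 41 39 37 40 53 69 82 90 92
```

```bash
cat > plate.py <<'E'
from trk import *
import sys
ys=np.arange(-66,-8,.25)
def pr(f,x,z=98):
    p=proj("top",P([[x,y,z] for y in ys])).astype(np.float32); g=(f[...,0]-f[...,2]).astype(np.float32)
    return cv2.remap(g,p[:,:1].T.copy(),p[:,1:].T.copy(),cv2.INTER_CUBIC)[0]
for t in sys.argv[1:]:
    v=np.mean([pr(np.load(f"f_top_{t}.npy"),x) for x in(10,11,12,13,14)],0)
    m=ys<-36; n=(ys>-35)&(ys<-18); print(t,"plate",ys[m][v[m].argmin()],"pad",ys[n][v[n].argmin()],"foot edge",np.interp(60,v[ys>-20],ys[ys>-20]))
E
python3 -m jog '{"fingers":[0.47,0.47,0.47,0.47,0.47],"dp":[[0,0.5,0],[0,1,0],[0,1.7,0],[0,1.7,0],[0,1.7,0]],"twist":[0,0,0,0,0]}'
python3 shot.py q2
python3 plate.py p2 p3 r3 q1 q2
```

```text
time_s: 25.7
tcp_pos: [0.4837, -0.048, 0.0622]
eef_rot: [168.1, 89.1, -179.2]
contact_force: [-3.9, 6.1, -0.2]
gripper_width: 0.0416
t 25.7 p [ 0.4837 -0.048   0.0622] yaw 102.76 dp [-0.8 -3.7  0.5] twist -0.0360605881233198 tilt [-0.015 -0.    -1.   ] F [-3.9  6.1 -0.2] w 0.0416 j [ 17.  15. -35.  -0. -41. -94.]
p2 plate -57.0 pad -31.0 foot edge -19.062384794927837
p3 plate -45.25 pad -22.0 foot edge -16.80151552865372
r3 plate -42.0 pad -22.25 foot edge -16.772006003371235
q1 plate -40.75 pad -22.25 foot edge -16.786197176804833
q2 plate -41.5 pad -22.25 foot edge -16.788442415121846
```

```bash
cat >> plate.py <<'E'
V={t:np.mean([pr(np.load(f"f_top_{t}.npy"),x) for x in(10,11,12,13,14)],0) for t in {"p2",*sys.argv[1:]}}
b=V["p2"]; dip=np.where((ys>-39)&(ys<-24),b/37.,1).clip(0,1); edge=np.where(ys<-24.5,37,b); pl=np.where(ys<-47,b/38,1).clip(0,1)
from scipy.optimize import least_squares
for t in sys.argv[1:]:
    v=V[t]; m=(ys>-30)&(ys<-12)
    f=lambda q:(np.interp(ys-q[0],ys,dip)*np.interp(ys-q[1],ys,edge)*q[2]-v)[m]
    s=least_squares(f,[9,2,1]); m2=(ys>-52)&(ys<-33)
    g=lambda q:(np.interp(ys-q[0],ys,pl)*q[1]-v)[m2]
    s2=least_squares(g,[14,38]); print(t,"pad shift",s.x.round(2),"plate shift",s2.x.round(2),"compression",(s2.x[0]-s.x[0]).round(2),"rms",np.std(s.fun).round(1),np.std(s2.fun).round(1))
E
python3 plate.py p3 r3 q1 q2 | grep comp
```

```text
p3 pad shift [8.17 2.96 1.13] plate shift [11.12 37.54] compression 2.95 rms 3.1 1.5
r3 pad shift [8.09 3.16 1.14] plate shift [14.59 41.28] compression 6.5 rms 3.0 0.9
q1 pad shift [8.11 2.93 1.12] plate shift [15.79 40.06] compression 7.67 rms 3.1 1.5
q2 pad shift [8.04 3.21 1.15] plate shift [15.17 40.89] compression 7.13 rms 3.1 1.2
```

```bash

python3 -m jog '{"fingers":[0.47,0.47,0.47,0.47,0.47],"dp":[[0,0.5,0],[0,1,0],[0,1.5,0],[0,1.5,0],[0,1.5,0]],"twist":[0,0,0,0,0]}'
python3 shot.py q3
python3 plate.py q3
```

```text
time_s: 26.6
tcp_pos: [0.4836, -0.0469, 0.0622]
eef_rot: [169.7, 89.1, -177.5]
contact_force: [2.3, -5.2, -3.9]
gripper_width: 0.0409
t 26.6 p [ 0.4836 -0.0469  0.0622] yaw 102.76 dp [-0.8 -4.7  0.5] twist -0.04145715418292184 tilt [-0.015 -0.001 -1.   ] F [ 2.3 -5.2 -3.9] w 0.0409 j [ 18.  15. -35.  -0. -41. -95.]
q3 plate -41.75 pad -22.25 foot edge -16.78178821590441
q3 pad shift [8.15 2.94 1.12] plate shift [14.94 41.86] compression 6.79 rms 2.9 0.9
```

```bash

python3 -m jog '{"fingers":[0.48,0.49,0.495,0.495,0.495],"dp":[[0,0,0],[0,0,0],[0,0,0],[0,0,0],[0,0,0]],"twist":[0,0,0,0,0]}'
python3 shot.py q4
python3 plate.py q4
```

```text
time_s: 27.5
tcp_pos: [0.4837, -0.0463, 0.0623]
eef_rot: [166.8, 89.2, 179.6]
contact_force: [-1.4, 4.5, -1.8]
gripper_width: 0.0437
t 27.5 p [ 0.4837 -0.0463  0.0623] yaw 102.76 dp [-0.8 -5.3  0.2] twist -0.03884343768356757 tilt [-0.015  0.    -1.   ] F [-1.4  4.5 -1.8] w 0.0437 j [ 18.  15. -35.  -0. -41. -95.]
q4 plate -42.25 pad -22.25 foot edge -16.78591911867438
q4 pad shift [8.15 2.92 1.12] plate shift [14.37 40.96] compression 6.22 rms 2.9 0.8
```

```bash

python3 -m jog '{"fingers":[0.5,0.51,0.51,0.51,0.51],"dp":[[0,0.3,0],[0,0.6,0],[0,0.6,0],[0,0.6,0],[0,0.6,0]],"twist":[0,0,0,0,0]}'
python3 shot.py q5
python3 plate.py q5
```

```text
time_s: 28.4
tcp_pos: [0.4836, -0.0456, 0.0623]
eef_rot: [166.1, 89.2, 178.9]
contact_force: [-0.5, 3.8, -0.8]
gripper_width: 0.0444
t 28.4 p [ 0.4836 -0.0456  0.0623] yaw 102.77 dp [-0.8 -6.   0.1] twist -0.03481106972640191 tilt [-0.015  0.    -1.   ] F [-0.5  3.8 -0.8] w 0.0444 j [ 18.  15. -35.  -0. -41. -95.]
q5 plate -42.75 pad -22.25 foot edge -16.7599459401323
q5 pad shift [8.14 2.97 1.12] plate shift [13.87 40.28] compression 5.73 rms 2.9 1.1
```

```bash
python3 shot.py q6; python3 shot.py q7; python3 plate.py q5 q6 q7
python3 - <<'E'
import numpy as np,cv2
a=np.load("f_top_q7.npy")[190:222,290:345]; b=np.load("f_side_q7.npy")[160:240,280:400]
cv2.imwrite("pics/c10.png",np.vstack([cv2.resize(np.clip(i*1.6,0,255).astype(np.uint8),(w,h),interpolation=cv2.INTER_CUBIC) for i,w,h in((a,344,200),(b,344,229))])[:,:,::-1])
E
```

```text
t 28.8 p [ 0.4836 -0.0457  0.0623] yaw 102.76 dp [-0.7 -5.9  0.1] twist -0.03813275395458504 tilt [-0.015  0.    -1.   ] F [-0.4  4.3 -2. ] w 0.0447 j [ 18.  15. -35.  -0. -41. -95.]
t 29.2 p [ 0.4836 -0.0457  0.0623] yaw 102.76 dp [-0.7 -5.9  0.1] twist -0.03719692074517411 tilt [-0.015  0.    -1.   ] F [-0.4  4.4 -1.5] w 0.0446 j [ 18.  15. -35.  -0. -41. -95.]
q5 plate -42.75 pad -22.25 foot edge -16.7599459401323
q6 plate -42.75 pad -22.25 foot edge -16.760271786770613
q7 plate -42.75 pad -22.25 foot edge -16.788496641183283
q5 pad shift [8.14 2.97 1.12] plate shift [13.87 40.28] compression 5.73 rms 2.9 1.1
q6 pad shift [8.11 3.14 1.14] plate shift [13.87 39.99] compression 5.76 rms 3.0 1.1
q7 pad shift [8.07 3.13 1.14] plate shift [13.87 40.38] compression 5.8 rms 3.0 1.0
```

View pics/c10.png

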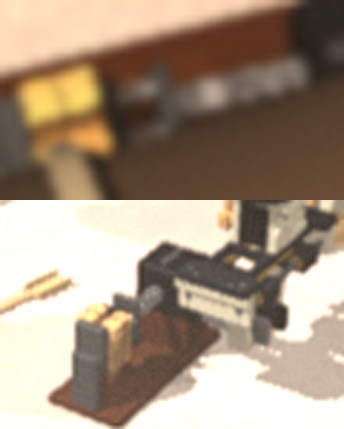

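The foot is upright between the fixed jaw and the pad, with its slot up at (60,85) in the top crop, and readings are steady over 0.8 s. Handing in.

```bash
python3 -c "
from plant import r
print(r.close_job())"
```

```text
the job is handed in; nothing more can be done
None
```

The foot stands upright on the clamp's ledge, slot up, held between the sprung pad and the fixed jaw. I handed the job in at about 29 s with the gripper still holding the trigger squeezed. The foot was the block farthest to the robot's right. I set it about 3 to 10 mm short of the fixed jaw, depending on which camera you trust, and let go. I then gave three full pumps, which pushed it up to the fixed jaw, and one partial squeeze that I still hold. The gripper never touched the bar or the sliding jaw.

**Last checks:**
- **Stability:** the plate of the sliding jaw, the pad and the foot stayed put in pictures over the last 0.8 s.
- **Compression:** the top camera puts the pad about 5 to 6 mm in. I went past that first, to about 7 to 7.5 mm, and eased the trigger back.
- **Forces:** the tool read about 4 N on the trigger at the end, and the highest wrist reading was about 15 N.

**Disagreements and what I did not check:**
- **Force against pictures:** a rough estimate from the trigger force gave a wider range than the pictures, about 4 mm at the end. I went with the pictures.
- **Trigger angle:** it is held only lightly squeezed, roughly 4 mm of its 20 mm travel, because the third pump had already pressed the pad in by 2 to 3 mm.
- **Bystanders:** I stayed clear of the rack, tin, dome and scoop, but did not measure them again at the end.
- **Pictures:** I viewed 13, which is three over the budget of 10.

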